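# Let two spent batteries into the lever-lid collection box

### The arm

A 6-joint arm with a two-finger parallel gripper is mounted at the origin on the work surface. World frame = base frame: x ahead of the robot, y to its left, z up, the work surface at z = 0. Lengths are in mm, angles in degrees, forces in N, time in s.
With the tool pointing down it reaches from about 325 to 900 mm from the base axis. Payload 6.1 kg.
Tool frame: the origin (TCP) lies at the very end of the fingers, on their centre line; the grasp point (between the pads) lies 19 mm behind it; z points along the fingers, x is the direction in which the jaws open and shut, and the axes are right-handed (so a half turn about z gives the same grasp; the last joint's range is limited). The gripper opens to 87 mm and grips with 3 to 60 N. Pads are 19 mm wide; open, the fingers measure 117 mm over their backs; the gripper's body (75 mm by 190 mm) begins 51 mm behind the grasp point.
Start: joints at [-76.496, 12.628, 87.462, -0, 79.91, -7.225], TCP at [221.216, -584.533, 222.538] pointing down, gripper open.
Joint ranges: [-170.65, 170.65], [-52.31, 119.04], [5.05, 147.46], [-71.25, 251.25], [11.57, 151.72], [-153.62, 153.62]. Speed limits (degrees/s): [147.25, 147.25, 172.46, 180, 180, 180].

### API

Orientations are given as [roll, pitch, yaw] about the fixed x, y, z axes, in that order (R = Rz(yaw) Ry(pitch) Rx(roll)).
In Python, from cell import sensors, grab_frame, ticket gives the robot as it stands.
- The arm moves only by the shell command python3 -m inch 'ROWS' [FORCE]. ROWS is JSON, a list of rows, each an object with "translation": the shift along the tool's x, y, z in cm, a list of three; "roll": the turn about the tool's z in degrees; "hand": the opening in per cent of the stroke, from 0 (shut) to 100 (fully open). A call has 1 to 10 rows; each row shifts and turns the commanded pose from where the row before left it, along the tool's axes as they then stand; what a row does not reach is not made up. A row lasts 1/12 s, in which the tool goes at most 41.7 mm and 7.16 degrees, less where a joint would pass 70% of its speed; a pose out of reach is approached as far as the arm can. A call is refused whole if a number of a shift passes 4.17 or a number of a turn 7.16, either way. A call with a gripper value outside its range is refused whole. The fingers move at their own pace and stop on an object; FORCE is the grip in N (left out, the last holds). Time passes only in rows, so rows that do not move let the fingers close. It gives the time, the measured TCP pose, the force and the opening at its end, in the units of the state.
- sensors.observe(): the state, without advancing time (a new reading comes with each control period).
- grab_frame(name): name is "side" or "top" or "wrist"; returns a dict with "img" (480x640x3 uint8, red, green, blue), "K" (3x3 intrinsics, pixels), "eye" and "rotation" of the camera in the world. Camera axes: x right, y up, looking along -z (the intrinsics and any distortion apply to the point x, -y, -z); pixel columns grow to the right and rows downward; lengths in mm; the calibration is good to about 2 mm. A picture is of the moment at which its call begins. There is no depth.
- ticket.job_done(): hands the job in, once; it reports no verdict.
The state is a dict: "time_s": time; "joints": joint angles; "dq": joint speeds; "joint_torque": joint torques, N m; "ee_pos": TCP position; "orientation": TCP orientation; "force": force on the tool from outside, world axes, zero at the start; "torque": the same for the moment, N m; "gripper_width": finger opening in mm.
Only numpy, scipy, OpenCV 4.12 (cv2) and the standard library are available. Lean on these libraries where they do the work, as an engineer would, in place of code of your own. Each camera call takes 0.05 s, during which the arm holds its last target.

### The job

Two spent batteries are waiting on the sloping feed tray of the green battery collection box, held back by its closed lid. With the fingertips press the red lever paddle from above all the way down, keep the lid fully open until both batteries have rolled in, then ease the paddle back up so that the lid shuts gently without slamming, and move clear. Work the lid only through the paddle, press it without gripping it, do not touch the lid or the batteries, and leave everything else on the desk as it stands.

Things in the scene. Friction and masses are not known exactly. Their poses are not given: they have to be found in the camera images.
- mouth (a point): Middle of the sill of the mouth of a green steel box fixed to the desk: upper edge of its front wall, 90 mm above the desk. x points into the box, y to its left, z up. From here the box is 220 mm deep (x), 180 wide, and 140 high above the desk (its floor 12 mm). A steel feed tray 172 mm wide juts out 85 mm in front, sloping 12 degrees down to the sill. Lever on the right side (-y).
- paddle (a point): Middle of the upper face of the red lever paddle, a plate 40 (box x) x 44 (y) x 8 mm with three black ribs, in front and right of the tray. From the mouth it is at x = -136, y = -150 mm, 159 mm above the desk at rest, 72 mm fully pressed: it goes down 87 mm almost straight. Its free edge is tipped up 10 degrees at rest, down 10 degrees when pressed. Axes: along the mouth's at rest.
- lever (a joint): Turn of the lever about its pivot on the box's side, 250 mm from the paddle: 0 at rest (paddle up, lid shut), 0.35 rad with the paddle fully down at a firm stop (lid fully open). Pressing takes about 3 to 8 N, a little less as the lid rises. No catch, no damper: the lid's weight drives the paddle back up when it is let go.
- lid (a joint): Opening of the grey steel lid (228 x 188 mm, about 0.6 kg, hinged at the box's top rear edge, its downturned front lip closing the mouth): 0 shut, 0.77 rad fully open. A push rod links it to the lever: 2.2 times the lever's angle, so 10 mm of paddle is about 0.09 rad of lid. Let go, it slams; with a finger following on the paddle it closes at the finger's pace (50 mm/s of paddle: 0.45 rad/s).
- cell_a: Spent D-size battery, blue with black foot and yellow tape over the terminal, 34 mm diameter, 60 mm long, 140 g, lying across the tray (axis along the box's y) against the lid's lip, in the tray's left half (+y). Origin: its centre, 113 mm above the desk at first. It rolls in by itself once the lid has risen some 0.25 rad, and then lies on the box's floor, its centre below 40 mm.
- cell_b: The other spent D-size battery, the same but copper coloured, in the right half of the tray (-y). Origin: its centre.
- mug: Blue mug, 80 mm across, 92 mm high, standing near the robot on the left. Origin: centre of its foot. To be left alone.
- glue_stick: White and orange glue stick standing upright, 29 mm across, 94 mm high, in front of the tray, about 160 mm to the left of the paddle's middle. Origin: centre of its foot. To be left alone.
- stapler: Blue and black stapler, 145 x 36 mm, 60 mm high, to the left of the box. Origin: centre of its underside. To be left alone.
- tape_dispenser: Black tape dispenser with a yellow roll, 150 x 55 mm, 85 mm high, at the front left of the desk. Origin: centre of its underside. To be left alone.
- magnifier: Black hand magnifier lying flat, lens 92 mm across, 200 mm long, at the front right of the desk. Origin: on its underside, where lens rim and handle meet. To be left alone.
- glasses_case: Brown spectacle case, 60 x 160 mm, 42 mm high, on the right of the desk. Origin: centre of its underside. To be left alone.

How it is judged (in metres and radians):
On the way:
1. the paddle is held fully down (lever beyond 0.31 of 0.35 rad, lid fully open) with both batteries inside the box (value of joint lever above 0.31 rad and x of cell_a in the frame of mouth between 0 and 0.22 m and y of cell_a in the frame of mouth between -0.09 and 0.09 m and z of cell_a in the frame of mouth between -0.09 and -0.02 m and x of cell_b in the frame of mouth between 0 and 0.22 m and y of cell_b in the frame of mouth between -0.09 and 0.09 m and z of cell_b in the frame of mouth between -0.09 and -0.02 m), for 0.3 s.
At the end, for the whole second after the job is handed in: The lid is shut (within 0.03 rad) with the paddle back up (lever within 0.015 rad of rest), and both batteries are inside the box (value of joint lid below 0.03 rad and value of joint lever below 0.015 rad and x of cell_a in the frame of mouth between 0 and 0.22 m and y of cell_a in the frame of mouth between -0.09 and 0.09 m and z of cell_a in the frame of mouth between -0.09 and -0.02 m and x of cell_b in the frame of mouth between 0 and 0.22 m and y of cell_b in the frame of mouth between -0.09 and 0.09 m and z of cell_b in the frame of mouth between -0.09 and -0.02 m); the robot touches nothing.
It fails at once if the lid slams: over the last 0.12 rad before it shuts it moves faster than 1.6 rad/s (0.36 m/s at its front edge) (value of joint lid below 0.12 rad and velocity of joint lid below -1.6 rad/s).
It fails at once if the robot touches the lid (contact force between any of the fingers, the arm and lid above 0.5 N).
It fails at once if the robot touches, lifts or carries a battery (contact force between any of the fingers, the arm and cell_a above 0.3 N or contact force between any of the fingers, the arm and cell_b above 0.3 N).
It fails at once if the paddle is gripped: the fingers reach down past it so that it lies between the pads, instead of pressing on its top (horizontal distance between the grasp point and paddle below 0.05 m and z of the grasp point in the frame of paddle below 0.002 m).
It fails at once if another thing on the desk is moved by more than 15 mm or tipped (distance of any of mug, glue_stick, stapler, tape_dispenser, magnifier, glasses_case from where it was at the start of the episode above 0.015 m or angle between any of mug, glue_stick, stapler, tape_dispenser, magnifier, glasses_case's own z axis and vertical above 0.3 rad).
It also fails if it takes over 40 s, if anything falls off the work surface, if the arm or the gripper's body presses on something with over 40 N, if the wrist force passes 120 N, or if a joint passes its speed limit or range.

## Working session

There is one attempt and no reset: what is moved stays moved. The work goes in short steps, Python scripts to look and compute and a shell command to move; the robot and the scene stay as the last step left them, time stands still between calls to the robot, and variables do not carry over. Pictures are saved under pics/ and viewed, and the job is handed in when it is done.

```bash
mkdir -p pics; ls
python3 - <<'E'
from cell import sensors, grab_frame
import cv2
print(sensors.observe())
for n in ("side","top","wrist"):
    f=grab_frame(n); cv2.imwrite(f"pics/{n}0.png",f["img"][:,:,::-1]); print(n,f["K"],f["eye"],f["rotation"],[k for k in f])
E
```

```text
pics
{'time_s': 0.0, 'joints': array([-7.64945561e+01,  1.26746182e+01,  8.75249358e+01,  1.81919350e-05,
        7.99094262e+01, -7.22545683e+00]), 'dq': array([-0.07886358, -0.04877631,  0.0380475 ,  0.01596216,  0.01034458,
       -0.07044842]), 'joint_torque': array([ 1.07512064e-03, -4.94606173e+01, -3.87374103e+01,  7.00958376e-02,
        5.70228556e-02, -1.28835977e-04]), 'ee_pos': array([ 221.08573428, -583.94030558,  221.45164651]), 'orientation': array([-1.79986275e+02,  1.08112495e-01, -6.92690895e+01]), 'force': array([-0.74318498, -0.30483454,  0.09627473]), 'torque': array([-0.0203997 ,  0.02561998,  0.03668881]), 'gripper_width': 87.24010673520974}
side [[614.55647781   0.         327.70648636]
 [  0.         614.55647781 243.61051099]
 [  0.           0.           1.        ]] [-319.78906316  994.0274167  1126.91738839] [  53.35100691   -0.23673881 -139.00345714] ['img', 'K', 'eye', 'rotation']
top [[441.20271899   0.         330.77771399]
 [  0.         441.20271899 241.4633583 ]
 [  0.           0.           1.        ]] [ 462.37484949  -16.75573518 1242.23037225] [  3.44722143   0.8924666  -91.52546938] ['img', 'K', 'eye', 'rotation']
wrist [[412.85040382   0.         320.5549681 ]
 [  0.         412.85040382 244.53322491]
 [  0.           0.           1.        ]] [ 299.44839099 -554.2759199   384.35465206] [-17.52854227   0.09169469 -69.31499442] ['img', 'K', 'eye', 'rotation']
```

View pics/side0.png

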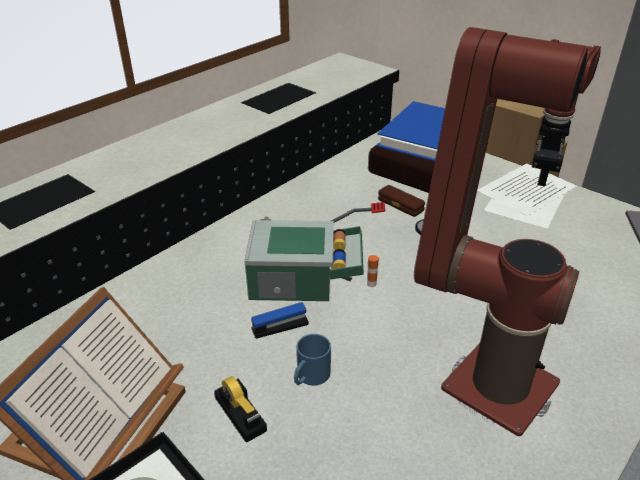

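View pics/top0.png

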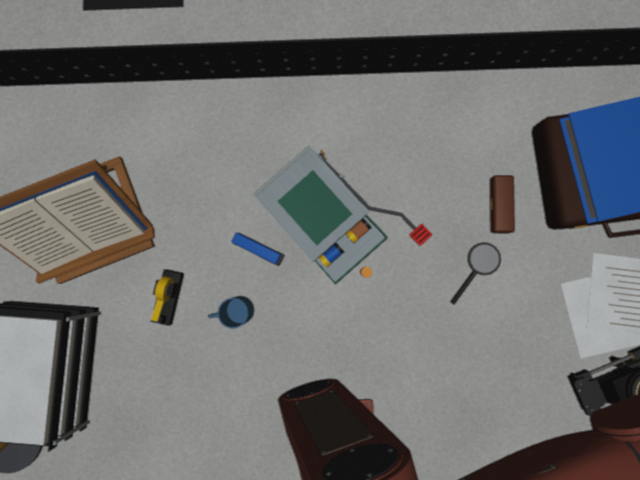

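View pics/wrist0.png

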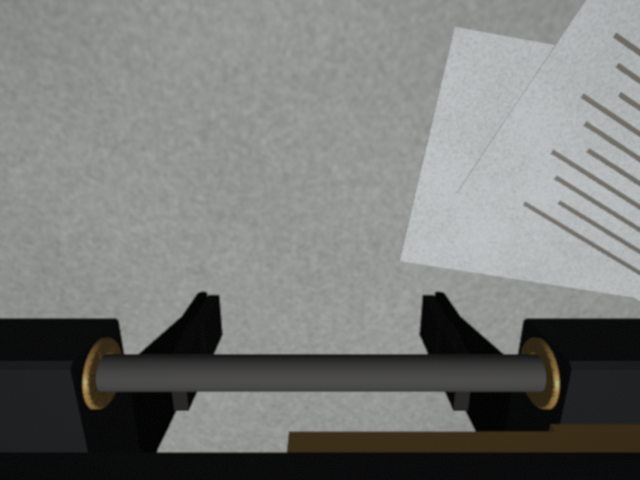

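The top view shows the red paddle at about (420,234), the box's lid centred near (315,205) and the glue stick's cap at (366,272). In the side view the paddle is at about (378,208).

```bash
cat > h.py <<'E'
import numpy as np, cv2
from scipy.spatial.transform import Rotation as Ro
from cell import sensors, grab_frame
def R(f): return Ro.from_euler('xyz',f["rotation"],degrees=True).as_matrix()
def ray(f,u,v):
    d=np.linalg.inv(f["K"])@[u,v,1]; d=R(f)@(d*[1,-1,-1]); return np.array(f["eye"]),d/np.linalg.norm(d)
def plane(f,u,v,z):
    e,d=ray(f,u,v); return e+d*(z-e[2])/d[2]
def two(f,p,g,q):
    a,d=ray(f,*p);b,e=ray(g,*q)
    s=np.linalg.lstsq(np.c_[d,-e],b-a,rcond=None)[0]
    return (a+d*s[0]+b+e*s[1])/2, np.linalg.norm(a+d*s[0]-b-e*s[1])
def proj(f,P):
    c=R(f).T@(np.array(P)-f["eye"])*[1,-1,-1]; c=f["K"]@c; return c[:2]/c[2]
def red(f,box):
    i=f["img"].astype(int); m=((i[...,0]>110)&(i[...,1]<75)&(i[...,2]<75)).astype('uint8')
    x0,y0,x1,y1=box; k=np.zeros_like(m); k[y0:y1,x0:x1]=m[y0:y1,x0:x1]
    k=cv2.morphologyEx(k,cv2.MORPH_CLOSE,np.ones((5,5),np.uint8))
    c=max(cv2.findContours(k,0,2)[0],key=cv2.contourArea); return cv2.minAreaRect(c),cv2.contourArea(c)
E
python3 - <<'E'
from h import *
t=grab_frame("top"); s=grab_frame("side")
rt,a=red(t,(395,210,450,260)); rs,b=red(s,(355,190,400,225)); print(rt,a,rs,b)
print(plane(t,*rt[0],159), two(t,rt[0],s,rs[0]))
i=t["img"]
cv2.imwrite("pics/tz.png",cv2.resize(i[140:300,230:450,::-1],None,fx=3.6,fy=3.6,interpolation=2))
i=s["img"]; cv2.imwrite("pics/sz.png",cv2.resize(i[170:310,230:410,::-1],None,fx=4,fy=4,interpolation=2))
E
```

```text
((420.25006103515625, 234.25003051757812), (14.849242210388184, 16.970561981201172), 45.0) 230.0 ((377.6176452636719, 207.02940368652344), (8.568753242492676, 13.775084495544434), 77.47119140625) 96.5
[ 539.73881269 -221.65676003  159.        ] (array([ 540.45472418, -221.78383042,  156.18980894]), np.float64(1.3077353524813198))
```

View pics/tz.png

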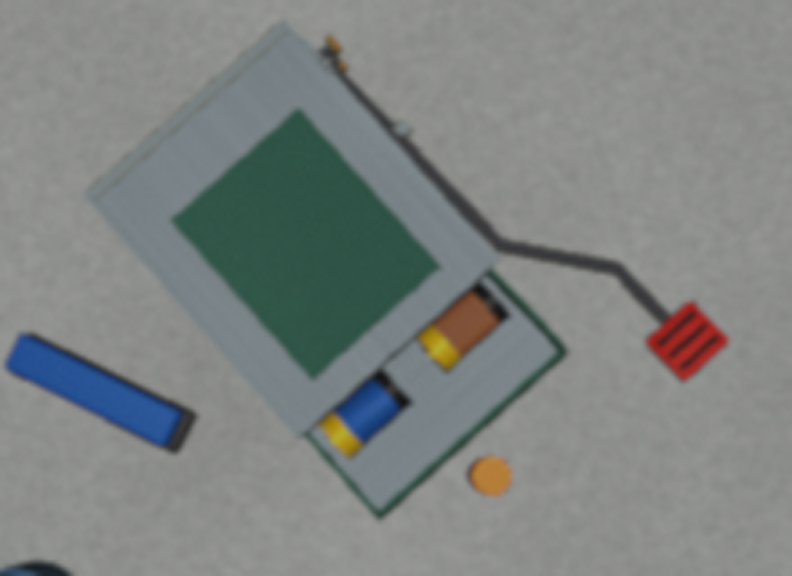

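View pics/sz.png

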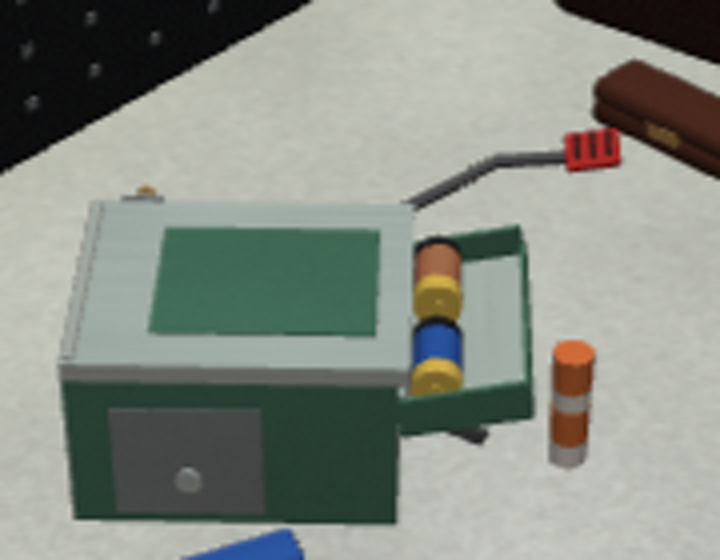

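Run:
```python
from h import *
t=grab_frame("top")
w=lambda x,y,z: plane(t,x/3.6+230,y/3.6+140,z)
A,B,C,D=[w(*p,142) for p in((300,435),(90,193),(493,262),(285,22))]
for a,b in((A,B),(C,D)):
    d=b-a; print(np.linalg.norm(d),np.degrees(np.arctan2(d[1],d[0])))
d=A-C; print(np.linalg.norm(d),np.degrees(np.arctan2(d[1],d[0]))-90)
yaw=np.radians(49.); 
P=np.array([540,-221.7]);
for yd in (46,48,50,52):
  y=np.radians(yd);X=np.array([np.cos(y),np.sin(y)]);Y=np.array([-X[1],X[0]])
  M=P+136*X+150*Y; print(yd,M,"frontmid lid",((A+C)/2)[:2], proj(t,[*M,90]))
  print([((q[:2]-M)@X,(q[:2]-M)@Y) for q in (A,B,C,D)])
print("glue",w(491,476,94))
```

```text
224.70338449090545 39.54068594895119
223.7959260879252 38.98359236652861
180.13219403293428 40.354742344214685
46 [526.57256833 -19.67103159] frontmid lid [540.24079614 -25.24814079] [338.10096614 243.42749668]
[(np.float64(14.342623633418386), np.float64(75.92299142460558)), (np.float64(237.61958906118613), np.float64(50.64438958361964)), (np.float64(-3.376799168255504), np.float64(-103.33556313470743)), (np.float64(218.74316657511986), np.float64(-130.67303470238954))]
48 [519.53003864 -20.26271278] frontmid lid [540.24079614 -25.24814079] [338.40165223 246.11001174]
[(np.float64(22.135637663464742), np.float64(70.53848334472491)), (np.float64(244.39437831504227), np.float64(37.48302682628473)), (np.float64(-1.8290242783389885), np.float64(-107.99247280891738)), (np.float64(219.2015679845551), np.float64(-143.0651661395748))]
50 [512.51244845 -21.09981428] frontmid lid [540.24079614 -25.24814079] [338.79619264 248.78245461]
[(np.float64(29.735987777945887), np.float64(64.8852830942377)), (np.float64(250.70571561418373), np.float64(24.093244880308262)), (np.float64(-0.44471605488476657), np.float64(-112.70056218424625)), (np.float64(219.2272109980084), np.float64(-155.4657466035898))]
52 [505.5283476  -22.18131621] frontmid lid [540.24079614 -25.24814079] [339.28421467 251.4415675 ]
[(np.float64(37.134414120991416), np.float64(58.97027822684057)), (np.float64(256.5459115662983), np.float64(10.491357132453722)), (np.float64(0.7744389357730872), np.float64(-117.45409517901567)), (np.float64(218.82006437341772), np.float64(-167.85966789730207))]
glue [449.57098355 -90.91872754  94.        ]
```

Yaw of the box is about 39.7°, and the paddle's height triangulates to 156 mm against 159 given. The paddle's middle is at (540,-222). I'll use a tool yaw of -140.3 with the jaws along box x, so the body stays beside the box and the camera faces away from it. Fingers shut.

```bash
python3 -m inch '[{"translation":[0,0,0],"roll":7.1,"hand":0},{"translation":[0,0,0],"roll":7.1,"hand":0},{"translation":[0,0,0],"roll":7.1,"hand":0},{"translation":[0,0,0],"roll":7.1,"hand":0},{"translation":[0,0,0],"roll":7.1,"hand":0},{"translation":[0,0,0],"roll":7.1,"hand":0},{"translation":[0,0,0],"roll":7.1,"hand":0},{"translation":[0,0,0],"roll":7.1,"hand":0},{"translation":[0,0,0],"roll":7.1,"hand":0},{"translation":[0,0,0],"roll":7.1,"hand":0}]' 20
python3 - <<'E'
from h import *
o=sensors.observe(); Rt=Ro.from_euler('xyz',o["orientation"],degrees=True).as_matrix()
print(o["joints"],o["ee_pos"],o["orientation"],Rt.T@(np.array([538.5,-223,215])-o["ee_pos"]))
E
```

```text
time_s: 1.13
ee_pos: [221.2, -584.5, 222.4]
orientation: [180.0, 0.0, -140.6]
force: [-1.0, 0.7, -0.7]
gripper_width: 28.4
[-7.64954129e+01  1.26322043e+01  8.74707158e+01 -6.97971242e-05
  7.99097745e+01  6.41255924e+01] [ 221.19988074 -584.45747472  222.41148187] [ 1.79988548e+02  5.47810612e-03 -1.40620994e+02] [-474.58725392   78.08266429    7.47246461]
```

```bash
python3 -m inch '[{"translation":[-3,0.5,0],"roll":0,"hand":0},{"translation":[-3,0.5,0],"roll":0,"hand":0},{"translation":[-3,0.5,0],"roll":0,"hand":0},{"translation":[-3,0.5,0],"roll":0,"hand":0},{"translation":[-3,0.5,0],"roll":0,"hand":0},{"translation":[-3,0.5,0],"roll":0,"hand":0},{"translation":[-3,0.5,0],"roll":0,"hand":0},{"translation":[-3,0.5,0],"roll":0,"hand":0},{"translation":[-3,0.5,0],"roll":0,"hand":0},{"translation":[-3,0.5,0],"roll":0,"hand":0}]'
python3 -m inch '[{"translation":[-3,0.5,0],"roll":0,"hand":0},{"translation":[-3,0.5,0],"roll":0,"hand":0},{"translation":[-3,0.5,0],"roll":0,"hand":0},{"translation":[-3,0.5,0],"roll":0,"hand":0},{"translation":[-3,0.5,0],"roll":0,"hand":0},{"translation":[-2.4,0.3,0],"roll":0,"hand":0},{"translation":[0,0,0],"roll":0,"hand":0},{"translation":[0,0,0],"roll":0,"hand":0}]'
python3 - <<'E'
from h import *
o=sensors.observe(); Rt=Ro.from_euler('xyz',o["orientation"],degrees=True).as_matrix()
print(o["joints"],o["ee_pos"],o["orientation"],o["force"],o["gripper_width"],Rt.T@(np.array([538.5,-223,165])-o["ee_pos"]))
w=grab_frame("wrist");cv2.imwrite("pics/w1.png",w["img"][:,:,::-1])
w=grab_frame("side");cv2.imwrite("pics/s1.png",cv2.resize(w["img"][130:310,230:470,::-1],None,fx=3,fy=3))
E
```

```text
time_s: 1.97
ee_pos: [420.7, -353.1, 222.6]
orientation: [-180.0, 0.0, -140.3]
force: [-0.4, -0.3, 0.9]
gripper_width: 0.1
time_s: 2.63
ee_pos: [536.4, -220.6, 222.4]
orientation: [180.0, -0.0, -140.1]
force: [-0.3, -0.3, 0.4]
gripper_width: 0.5
[-3.01330962e+01  6.52921421e+00  9.43681277e+01 -1.63378418e-02
  7.91218971e+01  1.09987430e+02] [ 536.36387597 -220.56268934  222.3706781 ] [ 1.79987403e+02 -2.16532214e-02 -1.40117438e+02] [-0.29430783 -0.29028884  0.38297786] 0.5477068094900955 [-0.09801549 -3.25262589 57.36993143]
```

View pics/w1.png

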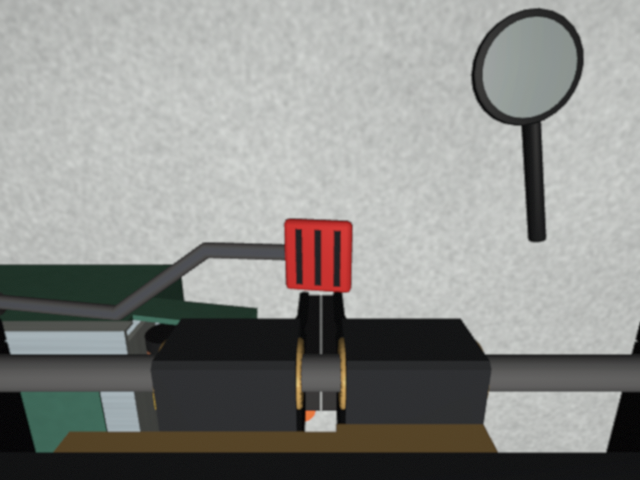

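View pics/s1.png

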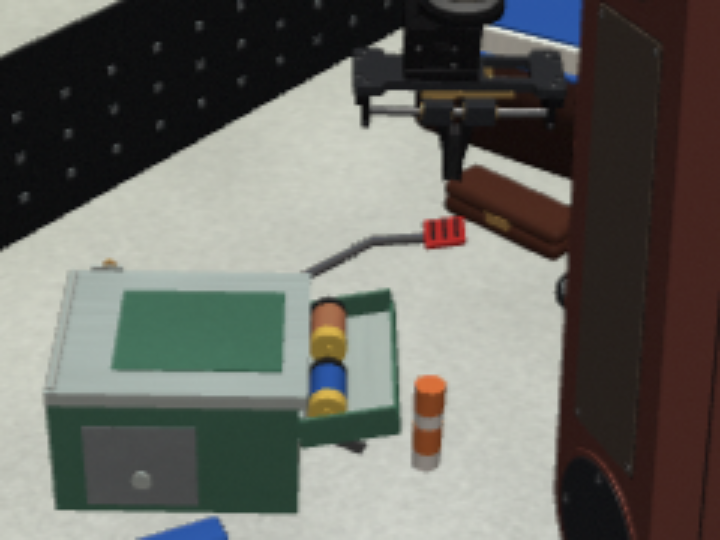

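The wrist view shows the paddle at about (318,255), square to the tool and in line with the fingers. I'll check its point on the z=159 plane.

Run:
```python
from h import *
w=grab_frame("wrist"); r,a=red(w,(270,200,370,310)); P=plane(w,*r[0],159)
o=sensors.observe(); Rt=Ro.from_euler('xyz',o["orientation"],degrees=True).as_matrix()
print(r,a,P,Rt.T@(P-o["ee_pos"]),np.linalg.norm(plane(w,318,219,159)-plane(w,318,291,159)))
```

```text
((315.0, 256.0), (72.0, 66.0), 90.0) 4461.0 [ 541.42500296 -223.16658458  159.        ] [-4.20521021 -4.55900894 63.42444473] 44.13620011947293
```

```bash
python3 -m inch '[{"translation":[-0.1,-0.2,1],"roll":0,"hand":0},{"translation":[-0.1,-0.2,1],"roll":0,"hand":0},{"translation":[0,0,1.5],"roll":0,"hand":0},{"translation":[0,0,1],"roll":0,"hand":0},{"translation":[0,0,0.7],"roll":0,"hand":0},{"translation":[0,0,0.5],"roll":0,"hand":0},{"translation":[0,0,0.5],"roll":0,"hand":0},{"translation":[0,0,0.5],"roll":0,"hand":0},{"translation":[0,0,0],"roll":0,"hand":0}]'
python3 - <<'E'
from h import *
w=grab_frame("wrist");cv2.imwrite("pics/w2.png",w["img"][:,:,::-1])
w=grab_frame("side");cv2.imwrite("pics/s2.png",cv2.resize(w["img"][130:310,230:470,::-1],None,fx=3,fy=3))
E
```

```text
time_s: 3.53
ee_pos: [539.9, -223.9, 155.6]
orientation: [-180.0, -0.0, -140.3]
force: [-1.7, -0.1, 2.3]
gripper_width: -0.1
```

View pics/w2.png

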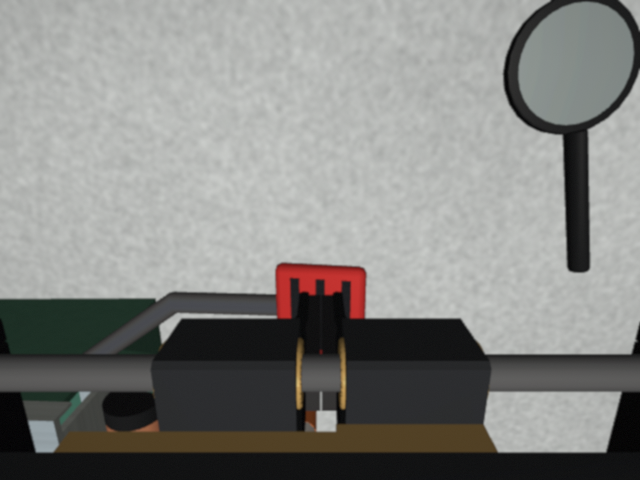

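View pics/s2.png

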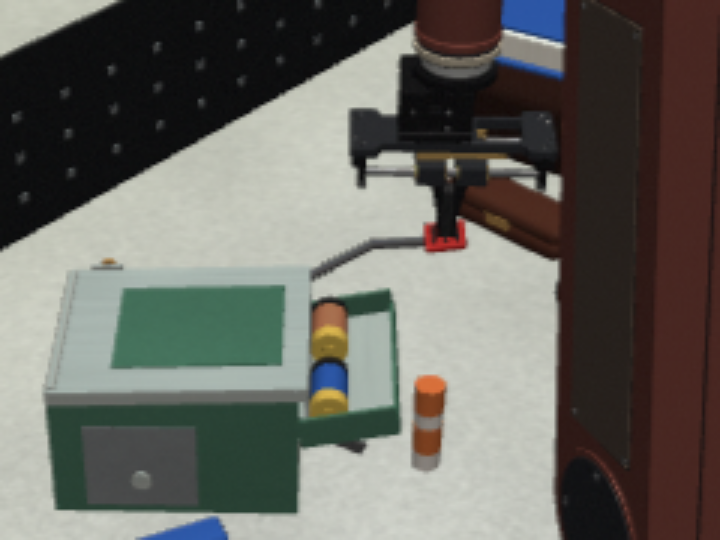

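The closed fingertips stand on the middle of the paddle (wrist about (320,310)) and the lid has just begun to rise. Now I press down.

```bash
python3 -m inch '[{"translation":[0,0,0.8],"roll":0,"hand":0},{"translation":[0,0,0.8],"roll":0,"hand":0},{"translation":[0,0,0.8],"roll":0,"hand":0},{"translation":[0,0,0.8],"roll":0,"hand":0},{"translation":[0,0,0.8],"roll":0,"hand":0},{"translation":[0,0,0.8],"roll":0,"hand":0},{"translation":[0,0,0.8],"roll":0,"hand":0},{"translation":[0,0,0.8],"roll":0,"hand":0},{"translation":[0,0,0.8],"roll":0,"hand":0},{"translation":[0,0,0.3],"roll":0,"hand":0}]'
python3 -m inch '[{"translation":[0,0,0.2],"roll":0,"hand":0},{"translation":[0,0,0],"roll":0,"hand":0}]'
```

```text
time_s: 4.47
ee_pos: [541.1, -223.4, 80.8]
orientation: [-179.9, 0.1, -140.3]
force: [2.2, 1.0, 5.0]
gripper_width: 0.3
time_s: 4.63
ee_pos: [540.9, -223.4, 79.1]
orientation: [-179.9, 0.1, -140.3]
force: [1.7, 1.5, 3.6]
gripper_width: 0.3
```

```bash
python3 -m inch '[{"translation":[0,0,0.2],"roll":0,"hand":0},{"translation":[0,0,0],"roll":0,"hand":0}]'; python3 -m inch '[{"translation":[0,0,0.2],"roll":0,"hand":0},{"translation":[0,0,0],"roll":0,"hand":0}]'
python3 -m inch '[{"translation":[0,0,0.2],"roll":0,"hand":0},{"translation":[0,0,0],"roll":0,"hand":0}]'
python3 - <<'E'
from h import *
w=grab_frame("side");cv2.imwrite("pics/s3.png",cv2.resize(w["img"][130:310,230:470,::-1],None,fx=3,fy=3))
w=grab_frame("top");cv2.imwrite("pics/t3.png",cv2.resize(w["img"][140:300,230:450,::-1],None,fx=3.6,fy=3.6,interpolation=2))
print(sensors.observe()["force"])
E
```

```text
time_s: 4.8
ee_pos: [540.6, -223.5, 77.2]
orientation: [-179.9, 0.0, -140.3]
force: [1.7, 1.3, 3.0]
gripper_width: 0.6
time_s: 4.97
ee_pos: [540.3, -223.5, 74.9]
orientation: [-180.0, 0.0, -140.3]
force: [2.9, 0.6, 3.8]
gripper_width: 0.3
time_s: 5.13
ee_pos: [540.5, -223.5, 73.7]
orientation: [-180.0, 0.0, -140.3]
force: [0.3, 2.6, 7.1]
gripper_width: 0.3
[0.86075579 1.82336311 8.45697682]
```

View pics/s3.png

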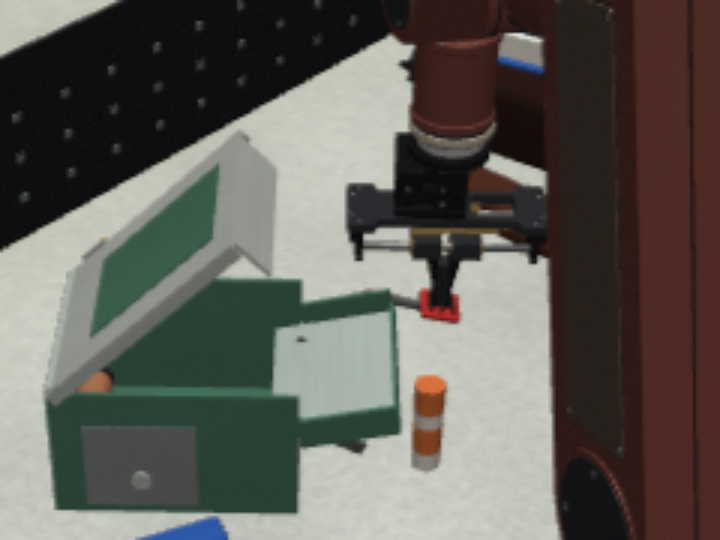

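View pics/t3.png

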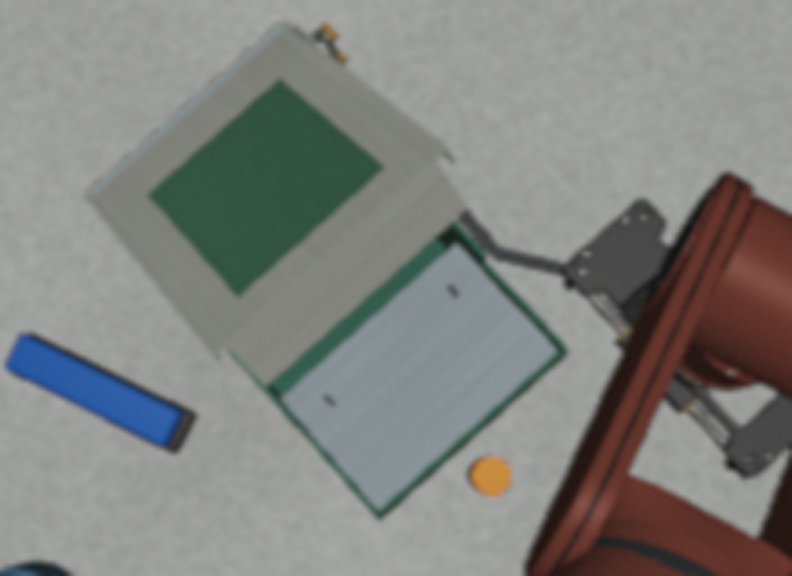

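Lid fully open, tray empty. A copper end shows inside at the rear (side crop (97,382)). I'll hold at the stop and look again.

```bash
python3 -m inch '[{"translation":[0,0,0.1],"roll":0,"hand":0},{"translation":[0,0,0],"roll":0,"hand":0},{"translation":[0,0,0],"roll":0,"hand":0},{"translation":[0,0,0],"roll":0,"hand":0},{"translation":[0,0,0],"roll":0,"hand":0},{"translation":[0,0,0],"roll":0,"hand":0},{"translation":[0,0,0],"roll":0,"hand":0},{"translation":[0,0,0],"roll":0,"hand":0},{"translation":[0,0,0],"roll":0,"hand":0},{"translation":[0,0,0],"roll":0,"hand":0}]'
python3 - <<'E'
from h import *
w=grab_frame("side");cv2.imwrite("pics/s4.png",cv2.resize(w["img"][160:310,230:400,::-1],None,fx=4,fy=4,interpolation=2))
y=np.radians(39.7);X=np.array([np.cos(y),np.sin(y),0]);Y=np.array([-X[1],X[0],0])
M=np.array([548.8,-20,90])
for z in(29,60,100,150):
  P=plane(w,230+97/3,130+382/3,z)-M; print(z,P@X,P@Y)
E
```

```text
time_s: 6.07
ee_pos: [540.6, -223.5, 73.5]
orientation: [-179.9, 0.0, -140.3]
force: [-1.4, 3.3, 13.6]
gripper_width: 0.2
29 196.53330379780866 -68.34072885517611
60 190.40350276446668 -28.716480673753807
100 182.49408207628355 22.411581495823537
150 172.60730621605458 86.32165920779482
```

View pics/s4.png

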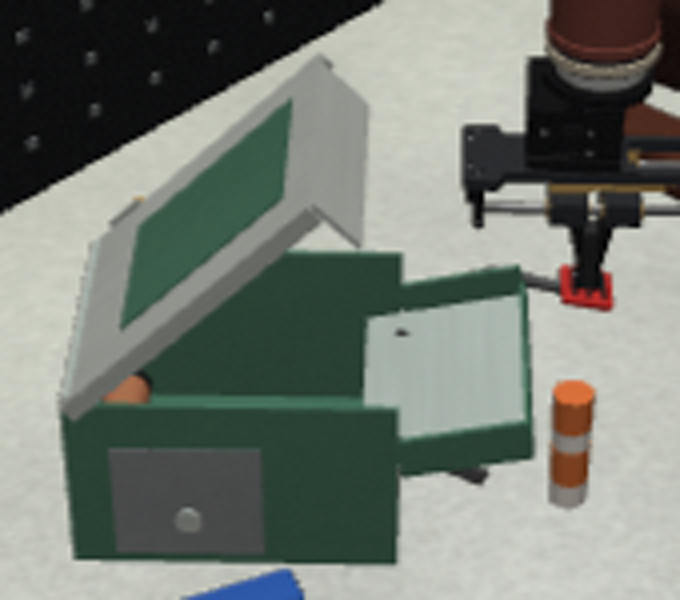

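The copper cell's pixel falls inside the box at floor height (z about 29: x 196, y -68) and hasn't moved. The blue one is hidden behind the left wall, but the tray is empty. The paddle is on the stop (13.6 N, z no longer falling). I'll hold a little longer, then ease it up.

```bash
python3 -m inch '[{"translation":[0,0,0],"roll":0,"hand":0},{"translation":[0,0,0],"roll":0,"hand":0},{"translation":[0,0,0],"roll":0,"hand":0},{"translation":[0,0,0],"roll":0,"hand":0},{"translation":[0,0,0],"roll":0,"hand":0},{"translation":[0,0,0],"roll":0,"hand":0}]'
python3 -m inch '[{"translation":[0,0,-0.4],"roll":0,"hand":0},{"translation":[0,0,-0.4],"roll":0,"hand":0},{"translation":[0,0,-0.4],"roll":0,"hand":0},{"translation":[0,0,-0.4],"roll":0,"hand":0},{"translation":[0,0,-0.4],"roll":0,"hand":0},{"translation":[0,0,-0.4],"roll":0,"hand":0},{"translation":[0,0,-0.4],"roll":0,"hand":0},{"translation":[0,0,-0.4],"roll":0,"hand":0},{"translation":[0,0,-0.4],"roll":0,"hand":0},{"translation":[0,0,-0.4],"roll":0,"hand":0}]'
python3 -m inch '[{"translation":[0,0,-0.4],"roll":0,"hand":0},{"translation":[0,0,-0.4],"roll":0,"hand":0},{"translation":[0,0,-0.4],"roll":0,"hand":0},{"translation":[0,0,-0.4],"roll":0,"hand":0},{"translation":[0,0,-0.4],"roll":0,"hand":0},{"translation":[0,0,-0.4],"roll":0,"hand":0},{"translation":[0,0,-0.3],"roll":0,"hand":0},{"translation":[0,0,-0.3],"roll":0,"hand":0},{"translation":[0,0,-0.2],"roll":0,"hand":0},{"translation":[0,0,-0.2],"roll":0,"hand":0}]'
```

```text
time_s: 6.62
ee_pos: [540.7, -223.5, 73.6]
orientation: [-179.9, 0.0, -140.3]
force: [-1.6, 3.6, 14.1]
gripper_width: 0.4
time_s: 7.45
ee_pos: [539.8, -223.3, 111.9]
orientation: [180.0, -0.0, -140.3]
force: [-3.9, -1.9, 4.6]
gripper_width: 0.2
time_s: 8.28
ee_pos: [540.8, -223.0, 146.1]
orientation: [-179.9, 0.1, -140.3]
force: [3.2, 2.6, 4.5]
gripper_width: 0.4
```

```bash
python3 -m inch '[{"translation":[0,0,-0.2],"roll":0,"hand":0},{"translation":[0,0,-0.2],"roll":0,"hand":0},{"translation":[0,0,-0.2],"roll":0,"hand":0},{"translation":[0,0,-0.2],"roll":0,"hand":0},{"translation":[0,0,-0.2],"roll":0,"hand":0},{"translation":[0,0,-0.2],"roll":0,"hand":0},{"translation":[0,0,-0.2],"roll":0,"hand":0},{"translation":[0,0,-0.2],"roll":0,"hand":0},{"translation":[0,0,-0.2],"roll":0,"hand":0},{"translation":[0,0,-0.2],"roll":0,"hand":0}]'
python3 -m inch '[{"translation":[0,0,-0.2],"roll":0,"hand":0},{"translation":[0,0,-0.5],"roll":0,"hand":0},{"translation":[0,0,-1],"roll":0,"hand":0},{"translation":[0,0,-1.5],"roll":0,"hand":0},{"translation":[0,0,-1.5],"roll":0,"hand":0},{"translation":[0,0,-1.5],"roll":0,"hand":0},{"translation":[0,0,-1],"roll":0,"hand":0},{"translation":[0,0,0],"roll":0,"hand":0},{"translation":[0,0,0],"roll":0,"hand":0}]'
python3 - <<'E'
from h import *
w=grab_frame("side");cv2.imwrite("pics/s5.png",w["img"][:,:,::-1])
t=grab_frame("top");cv2.imwrite("pics/t5.png",t["img"][:,:,::-1])
r,a=red(w,(355,190,400,225)); print(r,a)
E
```

```text
time_s: 9.12
ee_pos: [538.5, -223.5, 164.5]
orientation: [179.9, -0.1, -140.3]
force: [-0.1, -0.1, 0.5]
gripper_width: 0.3
time_s: 9.87
ee_pos: [540.3, -223.6, 238.3]
orientation: [-179.9, 0.0, -140.3]
force: [-0.3, -0.2, -1.1]
gripper_width: 0.7
((377.5899963378906, 207.12997436523438), (9.192388534545898, 13.57645034790039), 81.8698959350586) 101.5
```

View pics/s5.png

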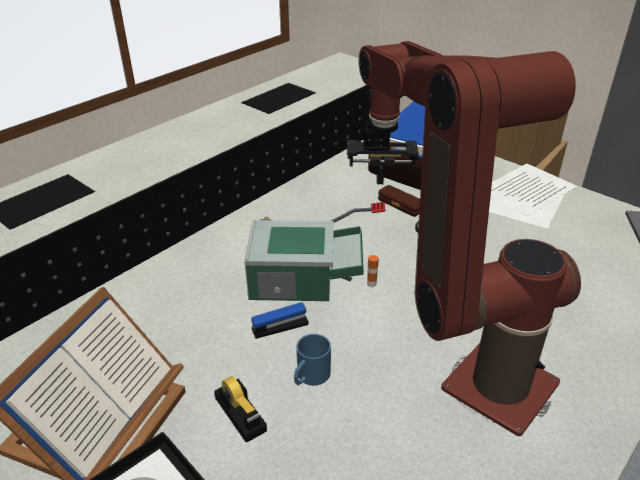

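View pics/t5.png

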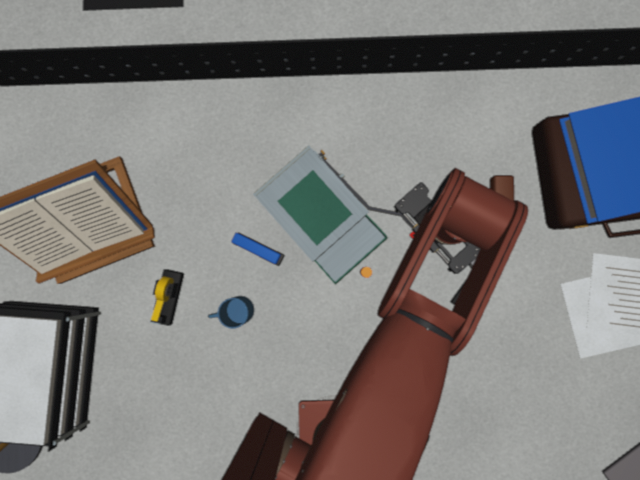

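The lid is shut and the tray is empty. The paddle is back at its starting pixel (377.6,207.1 against 377.6,207.0), the gripper is 75 mm clear, and the other objects in view look unmoved.

```bash
python3 -c "
from cell import ticket
print(ticket.job_done())"
```

```text
the job is handed in; nothing more can be done
None
```

I opened the lid by pressing the paddle, both batteries rolled off the tray, and I eased the lid shut again and handed the job in at about 10 s. The hand-in gives no verdict.

**Pressing:** I pressed with shut fingertips on the middle of the paddle down to its stop. The TCP settled at 73.5 mm and the force rose to about 14 N. I held it there for about 1.5 s, then let the paddle up at 48 mm/s, slowing to 24 mm/s near the end. I then backed off to about 79 mm above the paddle.

**Last checks:**
- **Lid and paddle:** the lid looks shut, and the paddle is back within 0.1 px of where it started in the side view.
- **Robot:** it was touching nothing, with a residual force of about 1 N, which is sensor noise.
- **Other objects:** the mug, stapler, tape dispenser, glue stick and spectacle case look unmoved. The magnifier was mostly hidden by the arm in the last pictures, but the arm never went near it.

**Not confirmed directly:**
- **Copper battery:** it was visible inside at the rear, at a spot that fits the box floor.
- **Blue battery:** it was hidden behind the left wall, so I infer it is inside from the empty tray.
- **Measured heights and positions:** the two camera estimates of the paddle differed by about 2 mm, and its height came out at 156 mm against the given 159 mm. Both were small enough to act on.

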